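# Proof-load a bonded insert and hold the reading

### The arm

A 7-joint arm with a two-finger parallel gripper is mounted at the origin on the work surface. World frame = base frame: x ahead of the robot, y to its left, z up, the work surface at z = 0. Lengths are in m, angles in rad, forces in N, time in s.
With the tool pointing down it reaches from about 0.425 to 0.95 m from the base axis. Payload 16.7 kg.
Tool frame: the origin (TCP) lies at the very end of the fingers, on their centre line; the grasp point (between the pads) lies 19 mm behind it; y points along the fingers, z is the direction in which the jaws open and shut, and the axes are right-handed (so a half turn about y gives the same grasp; the last joint's range is limited). The gripper opens to 94 mm and grips with 3 to 60 N. Pads are 16 mm wide; open, the fingers measure 119 mm over their backs; the gripper's body (75 mm by 177 mm) begins 78 mm behind the grasp point.
Start: joints at [1.123, 0.426, 0.074, 1.606, -0.034, 1.111, -0.067], TCP at [0.199, -0.645, 0.205] pointing down, gripper open.
Joint ranges: [-2.85, 2.85], [-0.5, 2.14], [-1.23, 1.37], [0.21, 2.46], [-1.02, 4.16], [0.16, 2.05], [-2.73, 2.73]. Speed limits (rad/s): [1.89, 1.89, 2.39, 2.39, 3.01, 3.01, 3.01].

### API

Orientations are given as a unit quaternion [w, x, y, z].
In Python, from workcell import manip gives the robot as it stands. Calls block until the motion is done:
- manip.move_to(position, orientation): joint-space move of the TCP to a pose.
- manip.move_l(position, orientation=None, rate=0.15, until_force=None): straight line of the TCP; orientation=None keeps the orientation; rate is the mean speed in m/s. With until_force (N) it stops when the force on the tool has changed by that much, and returns True; else False.
- manip.move_joints(angles): joint-space move.
- manip.command_gripper(opening, force=None): finger opening in m; force is the grip in N (None keeps the last); returns when the fingers have stopped.
- manip.wait(seconds).
- manip.inverse_kinematics(position, orientation): joint angles nearest the present ones, or None.
- manip.get_obs(): the state.
- manip.get_image(name): name is "scene" or "top" or "wrist"; returns the picture (400x640x3 uint8, red, green, blue); there is no depth.
- manip.get_calibration(name): a dict with "K" (3x3 intrinsics, pixels), "origin" and "orientation" of the camera in the world; the wrist camera has in their place "hand_eye" (4x4, takes a point from camera to tool coordinates, whose origin is the TCP and whose axes are the tool frame's). Camera axes: x right, y down, z forward; pixel columns grow to the right and rows downward; lengths in m; the calibration is good to about 2 mm. The wrist camera is an equidistant fisheye: a pixel r from the principal point sees the ray r / f radians off the axis. A picture is of the moment at which its call begins: read the wrist's pose just before it. get_calibration takes no time and is no camera call.
A pose or a line that the arm cannot do raises manip.IKError and nothing moves.
- manip.job_done(): hands the job in, once; it reports no verdict.
The state is a dict: "time_s": time; "joint_positions": joint angles; "dq": joint speeds; "tau": joint torques, N m; "ee_pos": TCP position; "tcp_rot": TCP orientation; "wrist_force": force on the tool from outside, world axes, zero at the start; "moment": the same for the moment, N m; "finger_gap": finger opening in m.
Only numpy, scipy, OpenCV 4.12 (cv2) and the standard library are available. Lean on these libraries where they do the work, as an engineer would, in place of code of your own. Each camera call takes 0.05 s, during which the arm holds its last target. There are 200 camera calls.

### The job

Gently lay the long moulded bracket flat on the round anvil of the force test stand with its brass insert squarely under the gauge's plunger, and let go of it. Then bring the gauge down on the insert with the spring-return hand lever until the dial reads 12 N (within 3 N, never above 18 N) and stay there: the job finishes with the robot still holding the lever at that load, while the inspector checks the bond. Leave everything else on the table where it is.

Things in the scene. Friction and masses are not known exactly. Their poses are not given: they have to be found in the camera images.
- bracket: Part to test: long white moulded bracket, flat bar 130 long, 40 wide, 10 thick, one end square, one round (radius 20). Origin mid underside, x along the bar to the round end, z up. On the round end is a boss 30 across with the brass insert; a low rib runs from it back to x = +3; x = -65 to 0 is plain. About 100 g, centre of mass near x = +17. It starts flat on the table, boss up.
- insert (a point): Centre of the flat top of the brass insert (a brass disc 24 across) on the bracket's boss; 45 mm along the bracket's +x, 18 mm above its underside.
- stand: Force test stand, fixed: grey base plate 230 x 150 x 30 (x -70 to +160, y -75 to +75), steel column 34 thick, 345 high at x = +110, grey head 64 wide (x +44 to +142, 195 to 270 up), gauge with dial in front of it. Origin on the table under the plunger's axis, z up, its front (dial side) looks along its -x. The lever is on the -y side; the front and the +y side are free for bringing in a part.
- carriage (a joint): How far the force gauge has come down its slide, m: 0 raised, 0.036 per rad of lever. With the bracket on the anvil the plunger meets the insert at 0.026, 9 N at 0.032, 12 N at 0.034, 15 N at 0.036, 18 N at 0.038, stop at 0.0396. The gauge is a metal body 56 wide (stand frame y -28 to +28, x -24 to +42), 134 to 290 mm above the table when raised.
- anvil_top (a point): The anvil: fixed steel disc 100 mm across, 12 thick, its top 60 mm above the table (30 above the base plate), on a stem 48 across, centred under the plunger. This point is the centre of the top; axes as the stand.
- tip_face (a point): Centre of the flat lower face of the gauge's plunger: a steel tip 12 mm across on a rod 8 across. When raised it is 104 mm above the table (44 above the anvil; 26 above the insert once the bracket lies on the anvil). It goes down with the gauge and is pushed back up into it by the load. Its axes are the stand's.
- gauge_tip: The gauge's plunger itself (the steel tip and rod of tip_face, which is its origin): sprung, slides up into the gauge by 1 mm for each 1.5 N (12 N = 8 mm), 14.5 mm at most.
- needle (a joint): Dial needle of the force gauge, in rad: 0 at no load, 0.25 rad for each newton, turning clockwise as seen from the front (12 N = 3.0 rad; the window 9 to 15 N = 2.25 to 3.75 rad; 18 N = 4.5 rad). 21 marks, one per newton from 0 (lower left) to 20, every fifth longer.
- lever: Hand lever: steel rod 10 mm thick with a black ball on its end; a spring returns it up when let go. Origin on the pivot. Raised it slopes 0.45 rad up from the level towards its ball; it turns down by up to 1.1 rad (plunger meets insert after about 0.72, 9 N at 0.89, 12 N at 0.94, 15 N at 1.0, 18 N at 1.06). Force at the ball: about 2 N at the start, 5 to 6 N at a 12 N load.
- lever_ball (a point): Centre of the black ball (30 mm across) on the lever, 200 mm from the pivot: 319 above the table raised, about 138 at 12 N. It swings in the stand's x-z plane y = -60, on the -x side of the pivot: stand x = -102 raised, -122 at pivot height, -98 at 12 N. Pinch it from above, fingers closing along the stand's y, or push it down. Its axes turn with the lever.
- lever_pivot (a point): On the lever's pivot axis (along the stand's y) in the plane in which the lever swings; stand frame x = +78, y = -60, 232 above the table.
- plain_bracket: Not wanted: shorter white bracket, 90 x 40 x 10, with two plain white bosses 26 across (12 and 22 high above the bar) and no brass. Origin mid underside.
- spray_can: Bystander: spray can, 52 across, 150 high. Origin under its centre.
- setting_post: Bystander: plain steel cylinder 38 across, 70 high. Origin under its centre.
- v_block: Bystander: dark steel block 60 x 50 x 44 with a channel along its top. Origin under its centre.
- screwdriver: Bystander: screwdriver lying on the table.
- casting: Bystander: rough grey domed disc, 104 across, 32 high. Origin under its centre.
- caliper: Bystander: sliding caliper 210 long lying flat. Origin under its middle.
Not all that is in view belongs to the job. What is shaped like the bracket but pink is not meant.

How it is judged:
By the outcome, as a careful person would: the job done as asked, in the order asked, and still so for the second after the job is handed in, while the arm keeps its last pose, push and grip.
It also fails if it takes over 64 s, if anything falls off the work surface, if the arm or the gripper's body presses on something with over 40 N, if the wrist force passes 120 N, or if a joint passes its speed limit or range.

## Working session

There is one attempt and no reset: what is moved stays moved. The work goes in short steps, each a Python script; the robot and the scene stay as the last script left them, time stands still between calls to the robot, and variables do not carry over. Pictures are saved under pics/ and viewed, on a budget of 10 in all, crops included, one or two more only if the job needs it, and the job is handed in when it is done.

```bash
mkdir -p pics; python3 - <<'E'
from workcell import manip
import cv2,numpy as np
o=manip.get_obs();print({k:np.round(v,3).tolist() for k,v in o.items()})
for n in("scene","top","wrist"):
    im=manip.get_image(n);cv2.imwrite(f"pics/{n}0.png",im[:,:,::-1])
    c=manip.get_calibration(n);print(n,{k:np.round(v,4).tolist() if not isinstance(v,str) else v for k,v in c.items()})
a=cv2.imread("pics/scene0.png");b=cv2.imread("pics/top0.png")
E
```

```text
{'time_s': 0.0, 'joint_positions': [1.123, 0.427, 0.074, 1.607, -0.034, 1.111, -0.067], 'dq': [-0.0, -0.001, 0.0, 0.001, 0.002, 0.001, -0.001], 'tau': [0.001, -93.582, 3.666, -45.419, -0.049, 0.02, 0.0], 'ee_pos': [0.199, -0.645, 0.205], 'tcp_rot': [0.105, -0.105, 0.7, -0.699], 'wrist_force': [0.053, -0.851, 0.18], 'moment': [-0.002, 0.035, -0.019], 'finger_gap': 0.094}
scene {'K': [[503.1501, 0.0, 324.9876], [0.0, 503.1501, 198.8729], [0.0, 0.0, 1.0]], 'origin': [1.6199, 0.5399, 0.9734], 'orientation': [-0.2627, 0.4748, 0.7308, -0.414]}
top {'K': [[484.2027, 0.0, 319.1623], [0.0, 484.2027, 197.0559], [0.0, 0.0, 1.0]], 'origin': [0.2352, 0.0258, 1.6962], 'orientation': [-0.053, 0.7114, -0.6986, 0.0547]}
wrist {'K': [[309.7069, 0.0, 319.3028], [0.0, 309.7069, 209.1607], [0.0, 0.0, 1.0]], 'hand_eye': [[-0.0009, 0.9672, 0.2538, -0.0741], [0.0005, -0.2538, 0.9672, -0.1793], [1.0, 0.001, -0.0003, -0.0], [0.0, 0.0, 0.0, 1.0]]}
```

View pics/scene0.png

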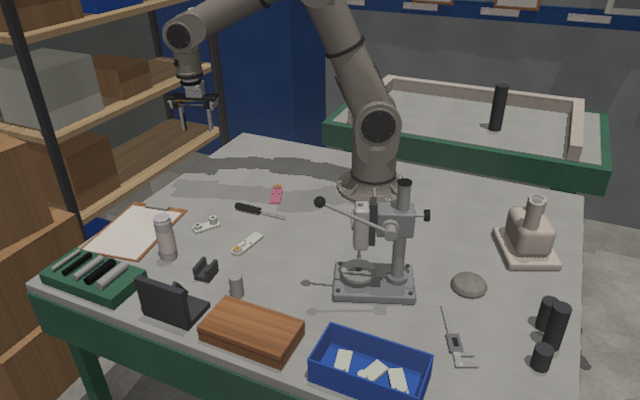

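View pics/top0.png

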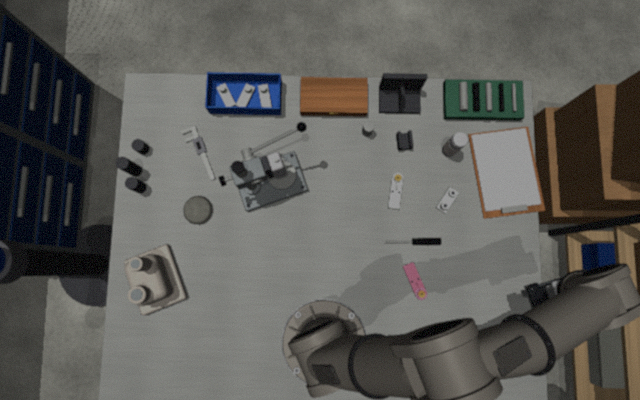

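The pictures show these candidates for the bracket. In the top view: the white bar with a yellow-brass end at (396,190), the short white bar at (448,200), the pink one at (415,281) and white parts in the blue bin at (225–265,95). In the scene view the brass-ended bar is at (247,243). I choose the bar with the brass disc. The stand is at (270,180) in the top view, with the lever ball at (302,127). Next is one close crop, plus measurements.

```bash
cat > h.py <<'E'
from workcell import manip
import cv2,numpy as np
from scipy.spatial.transform import Rotation as R
def rot(q): return R.from_quat(np.r_[q[1:],q[0]])
def ray(name,uv):
    c=manip.get_calibration(name)
    d=np.linalg.inv(c["K"])@np.r_[uv,1]
    return np.array(c["origin"]),rot(c["orientation"]).apply(d)
def onplane(name,uv,z):
    o,d=ray(name,uv); return o+d*(z-o[2])/d[2]
def tri(a,b):
    (o1,d1),(o2,d2)=ray("top",a),ray("scene",b)
    s=np.linalg.lstsq(np.c_[d1,-d2],o2-o1,rcond=None)[0]
    p,q=o1+s[0]*d1,o2+s[1]*d2
    return (p+q)/2,np.linalg.norm(p-q)
def proj(name,P):
    c=manip.get_calibration(name); p=rot(c["orientation"]).inv().apply(np.array(P)-c["origin"]); p=np.asarray(c["K"])@p; return p[:2]/p[2]
E
python3 - <<'E'
from h import *
t=cv2.imread("pics/top0.png");s=cv2.imread("pics/scene0.png")
# bracket in top
hs=cv2.cvtColor(t,cv2.COLOR_BGR2HSV)
def comps(m,box,n,mn=15):
    x0,y0,x1,y1=box;k=np.zeros(m.shape,np.uint8);k[y0:y1,x0:x1]=m[y0:y1,x0:x1]
    num,l,st,ce=cv2.connectedComponentsWithStats(k)
    for i in range(1,num):
        if st[i,4]>=mn: print(n,st[i].tolist(),ce[i].round(1).tolist())
    return k
br=((hs[...,0]>12)&(hs[...,0]<35)&(hs[...,1]>90)).astype(np.uint8)
comps(br,(380,165,412,215),"brass",5)
w=((hs[...,2]>175)).astype(np.uint8)
print("table V",hs[200,350],"bar",hs[200,395], "brass",hs[177,398])
k=comps(w,(380,165,412,215),"white")
hs2=cv2.cvtColor(s,cv2.COLOR_BGR2HSV)
br2=((hs2[...,0]>12)&(hs2[...,0]<35)&(hs2[...,1]>90)).astype(np.uint8)
comps(br2,(225,228,270,258),"brass scene",5)
dk=(hs[...,2]<45).astype(np.uint8);comps(dk,(290,115,312,138),"ball top")
dk=(hs2[...,2]<45).astype(np.uint8);comps(dk,(310,192,330,212),"ball scene")
a=cv2.resize(t[115:215,210:320],None,fx=5,fy=5,interpolation=2)[:500,:550]
b=cv2.resize(t[165:215,380:420],None,fx=6,fy=6,interpolation=2)
c=cv2.resize(s[225:260,222:272],None,fx=4.8,fy=4.8,interpolation=2)
o=np.zeros((500,790,3),np.uint8);o[:500,:550]=a;o[:300,550:790]=b;o[300:468,550:790]=c[:168,:240]
cv2.imwrite("pics/c1.png",o)
E
```

```text
brass [395, 175, 6, 6, 27] [397.6, 177.3]
table V [ 40   6 124] bar [ 60   2 155] brass [ 21 125 114]
brass scene [234, 246, 7, 4, 24] [237.0, 247.6]
ball top [297, 123, 9, 8, 57] [301.1, 126.5]
ball scene [315, 198, 10, 9, 33] [319.6, 202.9]
```

View pics/c1.png

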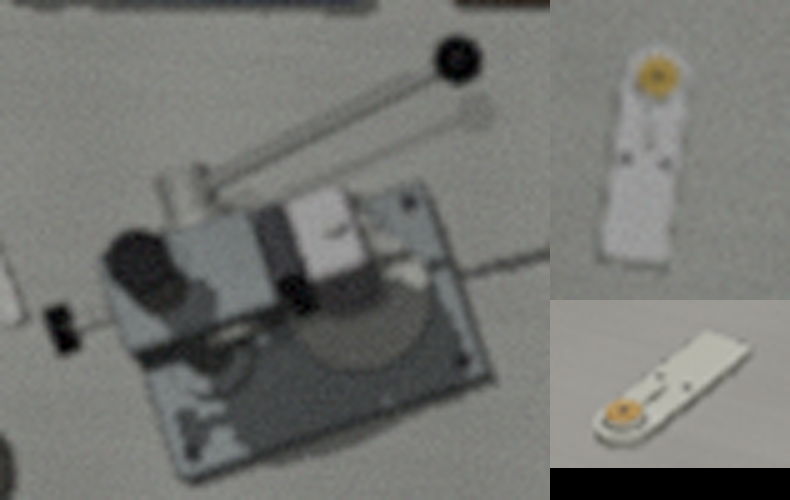

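The crop confirms the choice: a long white bar with one brass disc, insert at top-view pixel (397.6,177.3), square end at about (396,209). The stand's plate corners are also clear, at crop (422,180), (492,378) and (193,480).

```bash
python3 - <<'E'
from h import *
t=cv2.imread("pics/top0.png");hs=cv2.cvtColor(t,cv2.COLOR_BGR2HSV)
c=lambda x,y:np.array([210+x/5-.4,115+y/5-.4])
A,B,C=[onplane("top",c(*p),.03) for p in((422,180),(492,378),(193,480))]
print("corners",A.round(4),B.round(4),C.round(4),"len",np.linalg.norm(A-B),np.linalg.norm(B-C))
ball,e=tri([301.1,126.5],[319.6,202.9]);print("ball",ball.round(4),e)
# fit stand pose (x,y,yaw) LSQ to corners + ball
M=np.array([[-.07,-.075],[-.07,.075],[.16,.075],[-.102,-.06]]);W=np.array([A[:2],B[:2],C[:2],ball[:2]])
def fit(M,W):
    m,w=M.mean(0),W.mean(0);H=(M-m).T@(W-w);th=np.arctan2(H[0,1]-H[1,0],H[0,0]+H[1,1])
    Rm=np.array([[np.cos(th),-np.sin(th)],[np.sin(th),np.cos(th)]]);return th,w-Rm@m,Rm
th,p,Rm=fit(M,W);print("stand yaw",th,"pos",p,"res",(W-(M@Rm.T+p)).round(4).tolist())
# bracket
k=np.zeros(t.shape[:2],np.uint8);g=cv2.GaussianBlur(t,(3,3),0);v=g.max(2)
k[160:218,382:412]=(v[160:218,382:412]>140)
k|=((hs[...,0]>12)&(hs[...,0]<35)&(hs[...,1]>90)).astype(np.uint8)&(cv2.rectangle(np.zeros_like(k),(382,160),(412,218),1,-1))
cs,_=cv2.findContours(k,0,1);cn=max(cs,key=cv2.contourArea)
r=cv2.minAreaRect(cn);bx=cv2.boxPoints(r)
P=np.array([onplane("top",q,.008)[:2] for q in bx]);print("rect",r,"sizes",np.linalg.norm(P-np.roll(P,1,0),axis=1)," centre",P.mean(0))
i1=onplane("top",[397.6,177.3],.018);i2=onplane("scene",[237,247.6],.018);i3,e=tri([397.6,177.3],[237,247.6])
print("insert",i1.round(4),i2.round(4),i3.round(4),e)
ctr=P.mean(0);d=i1[:2]-ctr;print("dist",np.linalg.norm(d),"yaw by ins",np.arctan2(d[1],d[0]),"radius",np.linalg.norm(ctr))
L=max((P[1]-P[0],P[2]-P[1]),key=np.linalg.norm);L=L*np.sign(L@d);print("yaw by rect",np.arctan2(L[1],L[0]))
for n,m in (("anvil",[0,0]),("pivot",[.078,-.06]),("ball12",[-.098,-.06])):
    q=Rm@m+p;print(n,q.round(4),"r",np.linalg.norm(q))
o=manip.get_obs();print(rot(o["tcp_rot"]).as_matrix().round(2))
E
```

```text
corners [0.6558 0.1161 0.03  ] [0.5149 0.0636 0.03  ] [0.4394 0.2692 0.03  ] len 0.15036861763250295 0.21903070727431861
ball [0.6568 0.0828 0.3146] 0.0026706305981419464
stand yaw 1.943815810898768 pos [0.56272024 0.15335399] res [[-0.0023, 0.0006], [-0.0035, 0.0027], [0.0048, -0.0058], [0.0011, 0.0026]]
rect ((395.812255859375, 189.60592651367188), (10.562700271606445, 35.48204803466797), 7.431407928466797) sizes [0.03707496 0.12774249 0.03749297 0.12770588]  centre [ 0.52679793 -0.24654267]
insert [ 0.5689 -0.2515  0.018 ] [ 0.5707 -0.2482  0.018 ] [ 0.5688 -0.2509  0.0161] 0.002039940684457017
dist 0.04240276923338597 yaw by ins -0.1164711535056655 radius 0.5816350605308992
yaw by rect -0.13199220962226965
anvil [0.5627 0.1534] r 0.5832422458132898
pivot [0.5902 0.2479] r 0.640102744438404
ball12 [0.6543 0.084 ] r 0.6596728573083425
[[-0.96 -0.    0.29]
 [-0.29  0.   -0.96]
 [ 0.   -1.   -0.  ]]
```

```bash
cat >> h.py <<'E'
def Q(yaw,tilt=0):
    """tool x along heading yaw, tool y down; tilt>0 leans the gripper body towards -x of the tool"""
    x=np.array([np.cos(yaw),np.sin(yaw),0]);y=np.array([0,0,-1.]);z=np.cross(x,y)
    m=(R.from_rotvec(-tilt*np.cross([0,0,1.],x))*R.from_matrix(np.c_[x,y,z])).as_quat()
    return np.r_[m[3],m[:3]]
def wpix(uv,z,o):
    """wrist pixel -> world point on plane z, o = obs"""
    c=manip.get_calibration("wrist");K=np.asarray(c["K"]);T=np.asarray(c["hand_eye"])
    d=(np.asarray(uv,float)-K[:2,2])/K[0,0];r=np.linalg.norm(d);ray=np.r_[d/r*np.sin(r),np.cos(r)] if r>0 else np.r_[0,0,1]
    Rt=rot(o["tcp_rot"]);O=Rt.apply(T[:3,3])+o["ee_pos"];D=Rt.apply(T[:3,:3]@ray);return O+D*(z-O[2])/D[2]
def wproj(P,o):
    c=manip.get_calibration("wrist");K=np.asarray(c["K"]);T=np.asarray(c["hand_eye"])
    p=rot(o["tcp_rot"]).inv().apply(np.asarray(P)-o["ee_pos"]);p=T[:3,:3].T@(p-T[:3,3])
    th=np.arctan2(np.linalg.norm(p[:2]),p[2]);return K[:2,2]+K[0,0]*th*p[:2]/np.linalg.norm(p[:2])
def st(): 
    o=manip.get_obs();print("t",round(o["time_s"],2),"p",np.round(o["ee_pos"],4),"F",np.round(o["wrist_force"],1),"gap",round(o["finger_gap"],4),"q",np.round(o["joint_positions"],2));return o
E
python3 - <<'E'
from h import *
ik=lambda n,p,q:print(n,(lambda j:None if j is None else np.round(j,2).tolist())(manip.inverse_kinematics(p,q)))
S=lambda x,y,z:[.5627-.364*x-.931*y,.1534+.931*x-.364*y,z]
by=-.125
ik("look",[.482,-.241,.2],Q(by));ik("pick",[.482,-.241,.0],Q(by));ik("pickflip",[.482,-.241,.0],Q(by+np.pi))
for t in(0,.2):
    for z in(.06,.1,.2):ik(f"place{t},{z}",S(0,.09,z),Q(.373,t))
ik("placeflip",S(0,.09,.06),Q(.373+np.pi))
for n,p in(("ballup",S(-.102,-.06,.30)),("ballup+",S(-.102,-.06,.38)),("ballmid",S(-.122,-.06,.213)),("ball12",S(-.098,-.06,.119))):
    ik(n,p,Q(1.944));ik(n+"flip",p,Q(1.944+np.pi));
manip.move_to([.452,-.237,.17],Q(by));o=st()
im=manip.get_image("wrist");cv2.imwrite("pics/w1.png",im[:,:,::-1]);print(wproj([.569,-.251,.018],o))
E
```

```text
look [0.85, 0.26, -0.59, 1.89, 0.17, 1.04, 1.63]
pick [0.76, 0.53, -0.51, 2.04, 0.41, 0.67, 1.42]
pickflip [0.4, 0.49, -0.07, 2.06, 0.05, 0.6, -1.4]
place0,0.06 [0.46, 0.53, -1.02, 2.09, 0.6, 0.86, 1.02]
place0,0.1 [0.47, 0.44, -1.02, 2.06, 0.49, 0.9, 1.12]
place0,0.2 [0.52, 0.27, -1.03, 1.96, 0.27, 1.05, 1.32]
place0.2,0.06 [0.51, 0.41, -1.02, 2.24, 0.7, 0.58, 0.93]
place0.2,0.1 [0.53, 0.31, -1.01, 2.21, 0.49, 0.61, 1.12]
place0.2,0.2 [0.63, 0.11, -1.04, 2.11, 0.14, 0.78, 1.46]
placeflip [0.23, 0.42, -0.72, 2.1, 0.4, 0.76, -1.94]
ballup [-0.99, 0.6, 1.21, 1.57, -0.57, 1.38, -2.49]
ballupflip [0.28, 0.42, -0.7, 1.49, 0.27, 1.33, -0.06]
ballup+ [-0.98, 0.53, 1.21, 1.44, -0.5, 1.5, -2.55]
ballup+flip [0.29, 0.39, -0.72, 1.36, 0.25, 1.48, -0.04]
ballmid [-0.94, 0.71, 1.21, 1.66, -0.69, 1.27, -2.36]
ballmidflip [0.3, 0.49, -0.68, 1.58, 0.32, 1.19, -0.07]
ball12 [-0.97, 0.85, 1.2, 1.76, -0.86, 1.17, -2.27]
ball12flip [0.26, 0.57, -0.67, 1.69, 0.4, 1.03, -0.17]
t 1.91 p [ 0.4519 -0.2378  0.17  ] F [-0.4  0.5 -0.1] gap 0.0939 q [ 0.88  0.25 -0.59  1.98  0.17  0.96  1.64]
[320.24818882 291.46546946]
```

View pics/w1.png

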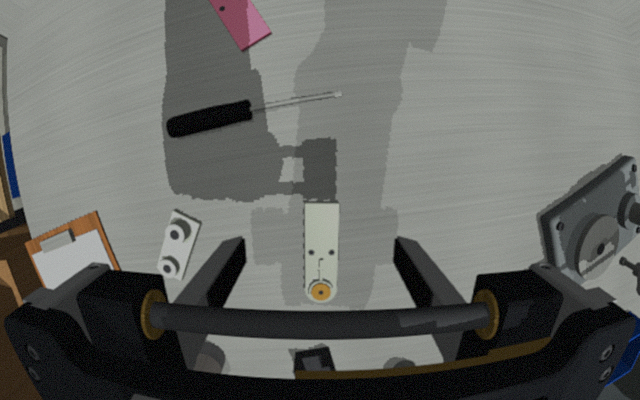

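The wrist view shows the bracket centred: insert at (320,292), square end at row ~203. The anvil disc is at about (600,243). I'll refine the bracket pose from this view and then grasp it.

```bash
python3 - <<'E'
from h import *
o=st();im=cv2.imread("pics/w1.png");hs=cv2.cvtColor(im,cv2.COLOR_BGR2HSV)
box=np.zeros(im.shape[:2],np.uint8);box[190:306,290:352]=1
br=((hs[...,0]>10)&(hs[...,0]<35)&(hs[...,1]>110)).astype(np.uint8)&box
cs,_=cv2.findContours(br,0,1);(u,v),r=cv2.minEnclosingCircle(max(cs,key=cv2.contourArea));print("brass",u,v,r)
ins=wpix([u,v],.018,o);print("insert",ins.round(4),"diam",np.linalg.norm(wpix([u-r,v],.018,o)-wpix([u+r,v],.018,o)))
v_=cv2.GaussianBlur(im,(3,3),0).min(2);w=((v_>150).astype(np.uint8))&box
print("row230 vals",v_[230,295:350:3])
rows=[]
for y in range(212,272,4):
    xs=np.where(w[y])[0]
    a,b=wpix([xs.min()-.5,y],.01,o),wpix([xs.max()+.5,y],.01,o);rows.append(np.r_[(a+b)[:2]/2,np.linalg.norm(a-b)])
rows=np.array(rows);print("width",rows[:,2].round(4))
f=np.polyfit(rows[:,0],rows[:,1],1);print("yaw edges",np.arctan(f[0]))
ys=np.where(w[:,322])[0];e=wpix([322,ys.min()-.5],.01,o);print("sq end",e.round(4),"end-insert",np.linalg.norm((e-ins)[:2]),"yaw end-ins",np.arctan2(*(ins-e)[1::-1]))
# anvil disc
v2=cv2.resize(im[190:300,540:640],None,fx=5,fy=5,interpolation=2);cv2.imwrite("pics/w1a.png",v2)
E
```

```text
t 1.96 p [ 0.4518 -0.2379  0.17  ] F [-0.8 -0.2  0. ] gap 0.0939 q [ 0.88  0.25 -0.59  1.98  0.17  0.96  1.64]
brass 320.6764831542969 291.5 9.029547691345215
insert [ 0.569  -0.2506  0.018 ] diam 0.02206094527050687
row230 vals [129 129 127 120 161 160 161 162 163 163 164 165 165 165 157 122 122 121
 120]
width [0.0364 0.0377 0.0378 0.0368 0.0369 0.0371 0.0372 0.0374 0.0364 0.0366
 0.0367 0.0369 0.0371 0.0373 0.0363]
yaw edges -0.13752538979048073
sq end [ 0.4615 -0.2355  0.01  ] end-insert 0.1085085973020799 yaw end-ins -0.13913032867730993
```

View pics/w1a.png

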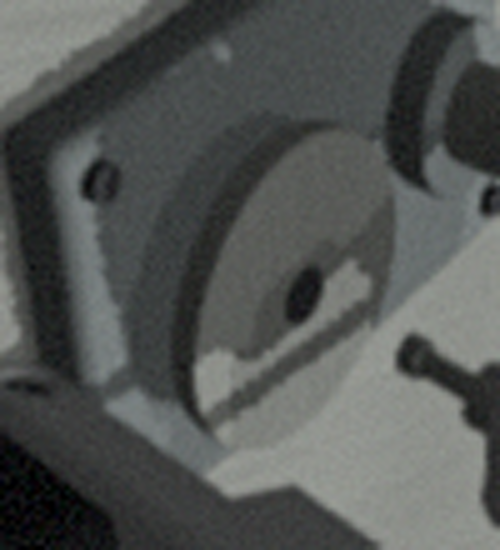

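```bash
python3 - <<'E'
from h import *
o=manip.get_obs()
pts=np.array([(340,125),(393,200),(393,240),(378,310),(340,385),(290,435),(240,450),(205,415),(193,360),(205,290),(235,220),(280,155),(305,133)])/5+[539.6,189.6]
W=np.array([wpix(p,.06,o)[:2] for p in pts])
A=np.c_[2*W,np.ones(len(W))];s=np.linalg.lstsq(A,(W**2).sum(1),rcond=None)[0];print("anvil",s[:2],"r",np.sqrt(s[2]+s[:2]@s[:2]))
print("tip",wpix([539.6+408/5,189.6+355/5],.104,o), "pred anvil px",wproj([.5627,.1534,.06],o))
yaw=-.138;g=np.array([.569-.09*np.cos(yaw),-.2506-.09*np.sin(yaw)])
manip.move_l([*g,.06],Q(yaw),rate=.2)
print(manip.move_l([*g,.003],rate=.08,until_force=6));st()
manip.command_gripper(.0,force=45);st()
manip.move_l([*g,.16],rate=.12);o=st()
im=manip.get_image("wrist");cv2.imwrite("pics/w2.png",im[:,:,::-1])
E
```

```text
anvil [0.56310496 0.15598986] r 0.04965897631511649
tip [0.56596865 0.15955345 0.104     ] pred anvil px [598.86310402 248.077976  ]
False
t 3.54 p [ 0.4801 -0.2382  0.0032] F [-0.7 -0.3  0.4] gap 0.0941 q [ 0.74  0.52 -0.49  2.04  0.39  0.67  1.43]
t 4.43 p [ 0.4799 -0.2382  0.003 ] F [-0.3 -0.3  0.7] gap 0.0391 q [ 0.74  0.52 -0.49  2.04  0.39  0.67  1.43]
t 5.89 p [ 0.4795 -0.2381  0.1593] F [ 0.5  0.1 -1. ] gap 0.0392 q [ 0.84  0.3  -0.59  1.94  0.2   0.96  1.59]
```

View pics/w2.png

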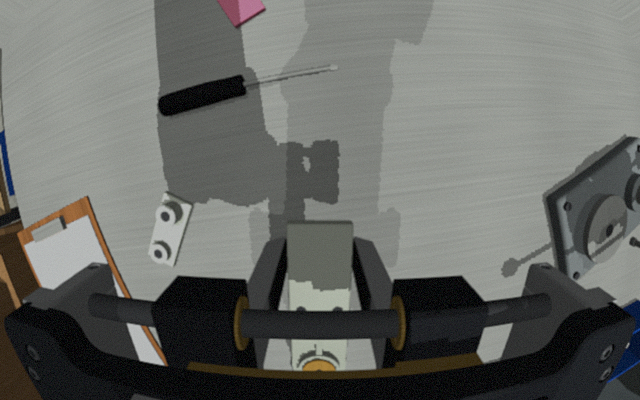

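Holding the bracket by its plain end, with the insert visible at (319,366). The anvil circle fit gives a radius of 49.7 mm, against 50 given, so I trust its centre. Next I move in front of the stand and measure anvil and insert once more.

```bash
cat >> h.py <<'E'
AN=np.array([.5631,.156]);YS=1.94
def S(x,y,z=None):
    c,s=np.cos(YS),np.sin(YS);p=AN+[c*x-s*y,s*x+c*y];return p if z is None else np.r_[p,z]
E
python3 - <<'E'
from h import *
im=cv2.imread("pics/w2.png");o=manip.get_obs();hs=cv2.cvtColor(im,cv2.COLOR_BGR2HSV)
br=((hs[...,0]>10)&(hs[...,0]<35)&(hs[...,1]>110))[350:385,290:350];y,x=np.where(br);print("brass px",x.min()+290,x.max()+290,y.min()+350,y.max()+350)
Rt=rot(o["tcp_rot"]);X=Rt.apply([1,0,0]);print("pred",wproj(o["ee_pos"]+.09*X+[0,0,.015],o),"rear edge",wproj(o["ee_pos"]+.078*X+[0,0,.015],o),"TCP z",o["ee_pos"][2])
bq=YS-np.pi/2
manip.move_l(S(-.15,.09,.12),Q(bq),rate=.25);o=st()
im=manip.get_image("wrist");cv2.imwrite("pics/w3.png",im[:,:,::-1])
print("pred anvil",wproj(S(0,0,.06),o),"tip",wproj(S(0,0,.104),o))
E
```

```text
brass px 290 349 359 384
pred [318.72776244 371.85435719] rear edge [318.72646698 360.08769636] TCP z 0.15929887546116975
t 7.02 p [ 0.5331 -0.0175  0.12  ] F [ 0.5 -0.6 -0.8] gap 0.0391 q [ 0.53  0.39 -0.75  1.97  0.33  0.91  1.55]
pred anvil [470.59027181 306.94232708] tip [489.76744447 332.04956641]
```

View pics/w3.png

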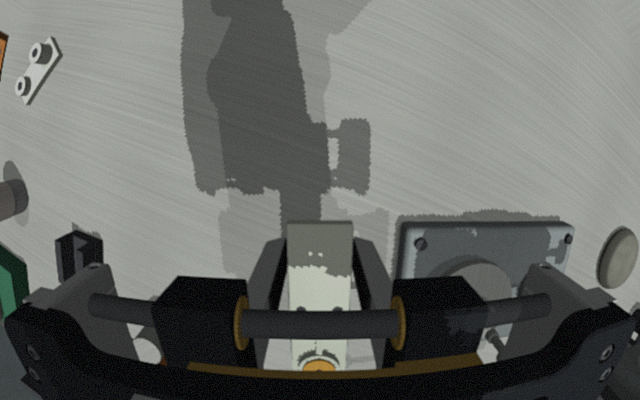

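The bracket is level: the brass rear edge is at row 359, against 360 predicted. The plate's +y edge shows at (403..573, ~224) and the anvil's near edge at ~(478,258). I'll check these numerically against the model.

```bash
python3 - <<'E'
from h import *
o=manip.get_obs();im=cv2.imread("pics/w3.png");g=cv2.GaussianBlur(cv2.cvtColor(im,cv2.COLOR_BGR2GRAY),(3,3),0).astype(int)
for n,p in(("c1",S(-.07,.075,.03)),("c2",S(.16,.075,.03)),("anv near",S(0,.05,.06)),("anvR",S(.035,.0357,.06)),("tip",S(0,0,.104))):print(n,wproj(p,o).round(1))
for x in (460,470,480,490):print("col",x,g[215:285,x][::2].tolist())
for y in (245,):print("row",g[y,392:412].tolist(),g[y,560:580].tolist())
for y in (262,268):print("row",y,g[y,440:520:2].tolist())
cv2.imwrite("pics/w3a.png",cv2.resize(im[210:360,390:590],None,fx=4,fy=4,interpolation=2))
E
```

```text
c1 [405.6 227.7]
c2 [577.  223.3]
anv near [480.7 261.6]
anvR [507.  272.6]
tip [490.1 331.9]
col 460 [120, 100, 99, 68, 45, 51, 67, 83, 78, 80, 83, 83, 84, 83, 84, 84, 85, 81, 81, 83, 76, 66, 68, 65, 56, 55, 58, 84, 103, 101, 65, 15, 11, 12, 13]
col 470 [102, 98, 93, 70, 43, 50, 70, 84, 86, 88, 84, 82, 82, 82, 83, 83, 82, 82, 83, 83, 72, 66, 63, 55, 58, 81, 99, 98, 101, 100, 100, 99, 100, 102, 92]
col 480 [98, 99, 99, 70, 47, 48, 61, 75, 80, 81, 82, 81, 82, 83, 82, 81, 82, 82, 82, 83, 81, 71, 59, 57, 80, 96, 98, 97, 96, 97, 97, 98, 97, 100, 97]
col 490 [98, 98, 98, 72, 46, 50, 58, 73, 80, 82, 83, 83, 82, 82, 82, 83, 81, 82, 83, 85, 83, 83, 80, 67, 70, 96, 100, 100, 99, 99, 97, 98, 98, 99, 98]
row [157, 142, 119, 97, 84, 76, 62, 48, 39, 36, 39, 46, 59, 75, 91, 104, 114, 124, 134, 139] [87, 85, 86, 85, 85, 86, 93, 107, 119, 126, 135, 146, 154, 157, 157, 157, 156, 156, 157, 156]
row 262 [80, 74, 68, 67, 68, 68, 69, 69, 66, 65, 61, 59, 56, 55, 54, 56, 56, 56, 58, 62, 64, 62, 61, 59, 60, 62, 66, 73, 80, 81, 82, 85, 86, 82, 82, 84, 85, 85, 85, 86]
row 268 [65, 68, 67, 67, 63, 58, 52, 55, 55, 56, 68, 81, 91, 99, 99, 99, 101, 100, 101, 102, 98, 97, 98, 96, 99, 100, 98, 99, 97, 95, 84, 81, 83, 86, 87, 86, 85, 83, 85, 84]
```

View pics/w3a.png

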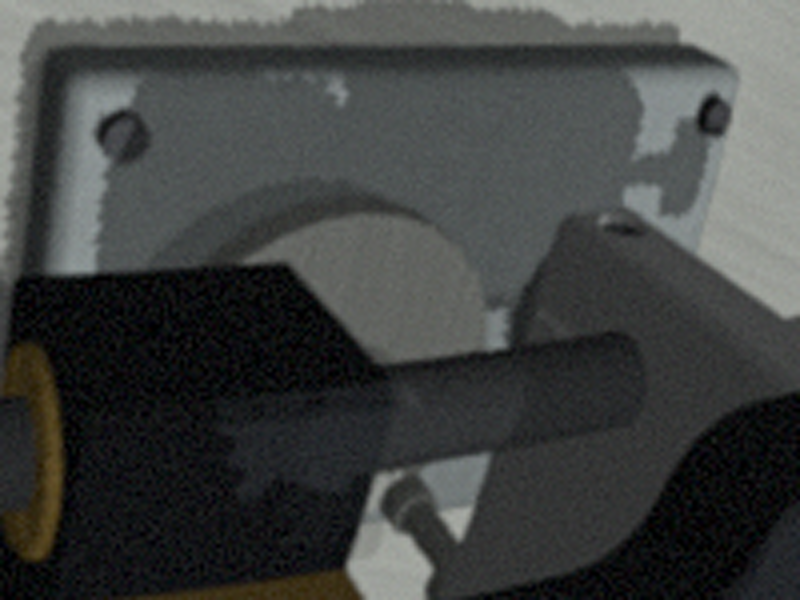

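The disc's near edge (row 263.5, predicted 261.6) and the tip at (491.6,334, predicted 490.1,331.9) both say the anvil is ~2 mm further along the stand's -y. I apply that and place.

```bash
sed -i 's/^AN=.*/AN=np.array([.5631+.0018,.156+.0014]);YS=1.94/' h.py; python3 - <<'E'
from h import *
bq=YS-np.pi/2;q=Q(bq)
print(S(0,0))
manip.move_l(S(-.15,.09,.077),q,rate=.12)
manip.move_l(S(0,.0898,.077),q,rate=.12);o=st()
manip.move_l(S(0,.0898,.067),q,rate=.04);o=st()
hit=manip.move_l(S(0,.0898,.0605),q,rate=.012,until_force=2.0);o=st();print(hit)
im=manip.get_image("scene");cv2.imwrite("pics/s4.png",im[:,:,::-1]);b=cv2.resize(im[180:310,290:430,::-1],None,fx=4,fy=4,interpolation=2)
cv2.imwrite("pics/s4a.png",b)
E
```

```text
[0.5649 0.1574]
t 8.97 p [0.4813 0.1243 0.0769] F [ 0.4  0.3 -1.2] gap 0.0394 q [ 0.26  0.4  -0.77  2.08  0.39  0.81  1.2 ]
t 9.38 p [0.4809 0.1249 0.0666] F [-0.3 -0.3 -1.6] gap 0.0394 q [ 0.25  0.42 -0.76  2.08  0.4   0.79  1.19]
t 9.8 p [0.4812 0.125  0.0623] F [ 0.6 -0.1  2.7] gap 0.0395 q [ 0.25  0.42 -0.75  2.09  0.41  0.78  1.18]
True
```

View pics/s4a.png

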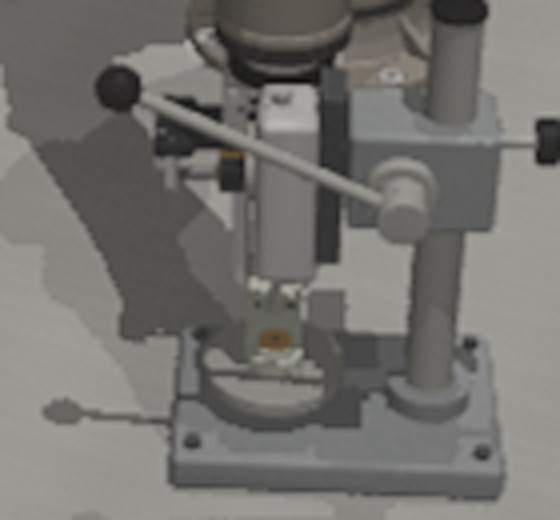

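It touched at z = 0.0623, where 0.063 was expected. The insert shows at crop (275,338), near the centre of the anvil (~272). I'll check this numerically in the scene camera before letting go.

```bash
python3 - <<'E'
from h import *
im=cv2.imread("pics/s4.png");hs=cv2.cvtColor(im,cv2.COLOR_BGR2HSV)
br=((hs[...,0]>8)&(hs[...,0]<35)&(hs[...,1]>90))[258:272,350:368];y,x=np.where(br);print("brass",x.mean()+350,y.mean()+258,len(x),x.min()+350,x.max()+350,y.min()+258,y.max()+258)
f=lambda u,v:np.array([290+u/4-.4,180+v/4-.4])
c=lambda n,p:print(n,proj("scene",p).round(1))
c("insert tgt",S(0,0,.078));c("anvil",S(0,0,.06));c("tip",S(0,0,.104))
E=np.array([proj("scene",S(.05*np.cos(a),.05*np.sin(a),.06)) for a in np.linspace(0,6.28,90)])
print("pred disc L/R/top/bot",E[:,0].min(),E[:,0].max(),E[:,1].min(),E[:,1].max(),"seen L",f(200,0)[0],"R",f(345,0)[0],"bot",f(0,412)[1])
p=onplane("scene",[x.mean()+350,y.mean()+258],.078);print("insert world",p,"vs",S(0,0))
g=cv2.GaussianBlur(cv2.cvtColor(im,cv2.COLOR_BGR2GRAY),(3,1),0)
for r in (272,276):print(r,g[r,334:384].tolist())
for cc in (352,358,364):print(cc,g[266:295,cc].tolist())
for r in (252,254,256):print(r,g[r,340:384].tolist())
cv2.imwrite("pics/s4b.png",cv2.resize(im[240:292,334:384],None,fx=11,fy=11,interpolation=2))
E
```

```text
brass 358.08 264.6 25 355 361 263 266
insert tgt [358. 264.]
anvil [357.8 268.9]
tip [358.2 256.6]
pred disc L/R/top/bot 340.2419343334475 375.49634668127044 258.0394843104528 280.50597778701814 seen L 339.6 R 375.85 bot 282.6
insert world [0.56751691 0.15865577 0.078     ] vs [0.5649 0.1574]
272 [96, 102, 114, 117, 109, 90, 73, 75, 90, 102, 105, 104, 104, 105, 106, 106, 106, 103, 97, 97, 104, 110, 114, 115, 115, 115, 113, 113, 118, 123, 124, 128, 133, 133, 128, 118, 102, 86, 81, 81, 80, 79, 81, 83, 84, 84, 83, 83, 83, 84]
276 [98, 107, 117, 119, 114, 97, 77, 70, 75, 87, 107, 125, 134, 136, 135, 135, 135, 136, 136, 137, 138, 137, 136, 136, 137, 134, 129, 129, 128, 123, 120, 121, 122, 118, 108, 104, 99, 87, 82, 82, 79, 78, 81, 81, 81, 84, 88, 89, 89, 89]
352 [93, 94, 93, 103, 96, 106, 97, 81, 78, 122, 136, 135, 136, 136, 115, 98, 98, 83, 73, 73, 72, 90, 114, 120, 120, 120, 118, 128, 135]
358 [79, 110, 131, 131, 115, 111, 115, 113, 89, 119, 137, 136, 135, 136, 139, 119, 104, 102, 83, 72, 73, 71, 108, 122, 119, 119, 119, 131, 138]
364 [90, 132, 151, 137, 123, 115, 124, 120, 92, 75, 120, 136, 134, 135, 127, 112, 107, 91, 74, 72, 71, 104, 119, 120, 119, 120, 119, 129, 136]
252 [82, 86, 94, 99, 99, 99, 98, 98, 98, 99, 99, 103, 116, 127, 136, 147, 142, 115, 93, 102, 135, 162, 164, 149, 133, 132, 138, 134, 126, 123, 123, 124, 123, 123, 123, 126, 138, 149, 152, 152, 152, 152, 153, 153]
254 [80, 80, 82, 91, 98, 99, 98, 98, 98, 98, 97, 95, 95, 97, 99, 98, 93, 88, 90, 94, 95, 99, 111, 111, 104, 107, 108, 101, 99, 100, 100, 100, 100, 100, 99, 106, 128, 147, 151, 151, 151, 150, 151, 151]
256 [81, 80, 80, 80, 80, 84, 91, 96, 98, 97, 97, 97, 95, 85, 77, 82, 87, 88, 89, 90, 86, 74, 64, 69, 95, 123, 124, 105, 98, 99, 99, 99, 99, 99, 98, 102, 116, 136, 150, 152, 152, 152, 151, 151]
```

View pics/s4b.png

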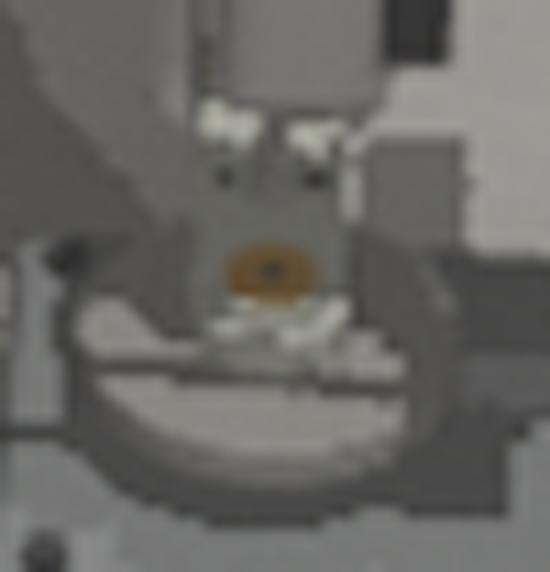

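The insert is seen at (358.2,264.3) and predicted at (358.0,264.0), and the disc edges match within ~0.5 px, so it is placed to about 1 mm. I release, back out and go over the lever ball.

```bash
python3 - <<'E'
from h import *
bq=YS-np.pi/2;q=Q(bq)
p=manip.get_obs()["ee_pos"]
manip.command_gripper(.075);st()
manip.move_l([p[0],p[1],.115],q,rate=.06);st()
manip.move_l(S(-.17,.09,.14),q,rate=.15)
manip.move_l(S(-.19,.05,.40),q,rate=.25);st()
manip.move_to(S(-.102,-.06,.39),Q(YS+np.pi));o=st()
for n in("scene","wrist"):
    im=manip.get_image(n)[:,:,::-1];cv2.imwrite(f"pics/{n}5.png",im)
a=cv2.imread("pics/scene5.png")[170:310,290:430];b=cv2.imread("pics/wrist5.png")
o2=np.zeros((420,800,3),np.uint8);o2[:420,:420]=cv2.resize(a,None,fx=3,fy=3,interpolation=2);o2[:238,420:]=cv2.resize(b,(380,238))
cv2.imwrite("pics/c5.png",o2);print("ball px",wproj(S(-.102,-.06,.319),o))
s=cv2.imread("pics/scene5.png");hs=cv2.cvtColor(s,cv2.COLOR_BGR2HSV)
br=((hs[...,0]>8)&(hs[...,0]<35)&(hs[...,1]>90))[255:275,348:370];y,x=np.where(br);print("brass",x.mean()+348,y.mean()+255,len(x))
E
```

```text
t 10.57 p [0.4808 0.1248 0.0622] F [0.1 0.4 0.6] gap 0.0752 q [ 0.25  0.42 -0.75  2.09  0.41  0.78  1.18]
t 11.61 p [0.4809 0.1249 0.1147] F [-0.   0.4  0.5] gap 0.0751 q [ 0.3   0.35 -0.8   2.05  0.32  0.87  1.26]
t 14.11 p [ 0.5862 -0.0378  0.3988] F [-0.2  0.1 -0.2] gap 0.0752 q [ 0.59  0.25 -0.78  1.5   0.18  1.47  1.74]
t 15.71 p [0.6576 0.0835 0.3898] F [ 1.3  1.1 -0.1] gap 0.0752 q [ 0.18  0.36 -0.57  1.35  0.19  1.49 -0.  ]
ball px [318.9344553  218.15932792]
brass 357.8888888888889 265.0 27
```

View pics/c5.png

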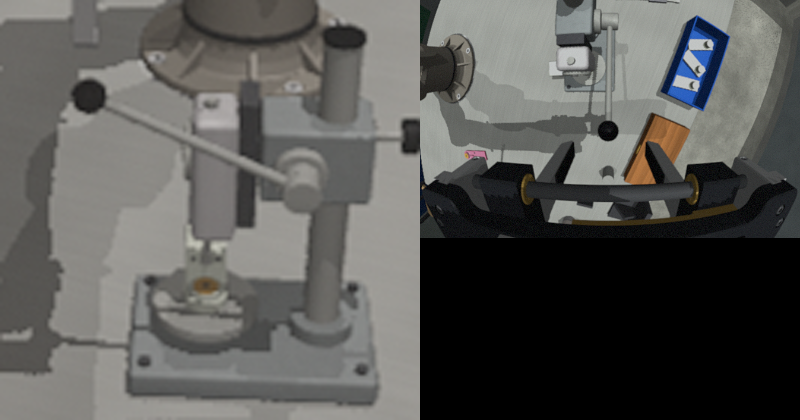

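The bracket rests flat and released, with the insert under the plunger. The ball is at about (316.6,220.6) in the wrist view, predicted (318.9,218.2), so it is on target. I pinch it and follow the arc.

```bash
cat >> h.py <<'E'
def B(th): return S(.078-.2*np.cos(.45-th),-.06,.232+.2*np.sin(.45-th)-.019)
def theta():
    o=manip.get_obs();d=(o["ee_pos"][:2]-AN)@[np.cos(YS),np.sin(YS)]
    return .45-np.arctan2(o["ee_pos"][2]+.019-.232,.078-d)
E
python3 - <<'E'
from h import *
q=Q(YS+np.pi)
manip.command_gripper(.06)
print(manip.move_l(B(0),q,rate=.1,until_force=5));st()
manip.command_gripper(0,force=30);st()
f0=manip.get_obs()["wrist_force"]
for th in np.r_[np.linspace(.1,.6,6),.66,.7,.74,.78,.82]:
    manip.move_l(B(th),q,rate=.06 if th<.65 else .03);o=manip.get_obs();print(round(th,2),round(theta(),3),np.round(o["wrist_force"]-f0,1),np.round(o["ee_pos"]-B(th),4))
st()
im=manip.get_image("scene");cv2.imwrite("pics/s6.png",im[:,:,::-1])
E
```

```text
False
t 17.32 p [0.658  0.084  0.3007] F [0.6 1.6 0.4] gap 0.0598 q [ 0.19  0.4  -0.57  1.49  0.21  1.32 -0.03]
t 17.93 p [0.6557 0.0826 0.2993] F [-14.6  -5.5   2.5] gap 0.0286 q [ 0.19  0.4  -0.56  1.49  0.21  1.32 -0.03]
0.1 0.105 [-0.4 -0.   1.4] [-0.0021 -0.0014 -0.0009]
0.2 0.206 [-0.2 -0.1  0.9] [-0.0021 -0.0014 -0.001 ]
0.3 0.305 [ 0.7 -0.2  0.5] [-0.0022 -0.0014 -0.001 ]
0.4 0.406 [-0.5  0.1  1.3] [-0.0022 -0.0015 -0.0011]
0.5 0.505 [ 0.  -0.6  0.6] [-0.0022 -0.0015 -0.0011]
0.6 0.605 [ 1.6 -0.4  0. ] [-0.0022 -0.0015 -0.0011]
0.66 0.664 [ 1.8 -1.2  0.5] [-0.0021 -0.0015 -0.0009]
0.7 0.704 [ 2.4 -0.7  1.1] [-0.0021 -0.0016 -0.0009]
0.74 0.744 [ 2.8 -1.6  1.6] [-0.0021 -0.0015 -0.001 ]
0.78 0.783 [ 2.8 -0.9  0.8] [-0.002  -0.0016 -0.0009]
0.82 0.822 [ 2.6 -1.1  1.9] [-0.002  -0.0017 -0.0009]
t 23.04 p [0.658  0.0762 0.1398] F [-12.1  -6.6   4.4] gap 0.0287 q [ 0.17  0.52 -0.53  1.66  0.3   1.04 -0.08]
```

```bash
python3 - <<'E'
from h import *
q=Q(YS+np.pi);f0=np.array([-14.6,-5.5,2.5])
for th in (.86,.90,.935):
    manip.move_l(B(th),q,rate=.03);manip.wait(.2);o=manip.get_obs();print(th,round(theta(),3),np.round(o["wrist_force"]-f0,1))
st()
b=B(.935)+[0,0,.019]
print("pred ball top/scene",proj("top",b),proj("scene",b))
t=manip.get_image("scene");cv2.imwrite("pics/s7.png",t[:,:,::-1]);o=manip.get_obs();w=manip.get_image("wrist");cv2.imwrite("pics/w7.png",w[:,:,::-1])
o2=np.zeros((560,800,3),np.uint8);o2[:,:480]=cv2.resize(t[170:310,300:420,::-1],None,fx=4,fy=4,interpolation=2)
o2[:200,480:]=cv2.resize(w[:,:,::-1],(320,200));o2[200:560,480:]=cv2.resize(w[0:360:,160:480,::-1],(320,360));cv2.imwrite("pics/c7.png",o2)
E
```

```text
0.86 0.861 [ 2.1 -1.6  2.5]
0.9 0.901 [ 3.6 -2.   2. ]
0.935 0.935 [ 3.4 -1.7  2.8]
t 24.91 p [0.6548 0.085  0.1191] F [-11.2  -7.2   5.3] gap 0.029 q [ 0.16  0.54 -0.53  1.69  0.31  1.01 -0.11]
pred ball top/scene [301.28029061 142.42437837] [321.46935598 259.16416287]
```

View pics/c7.png

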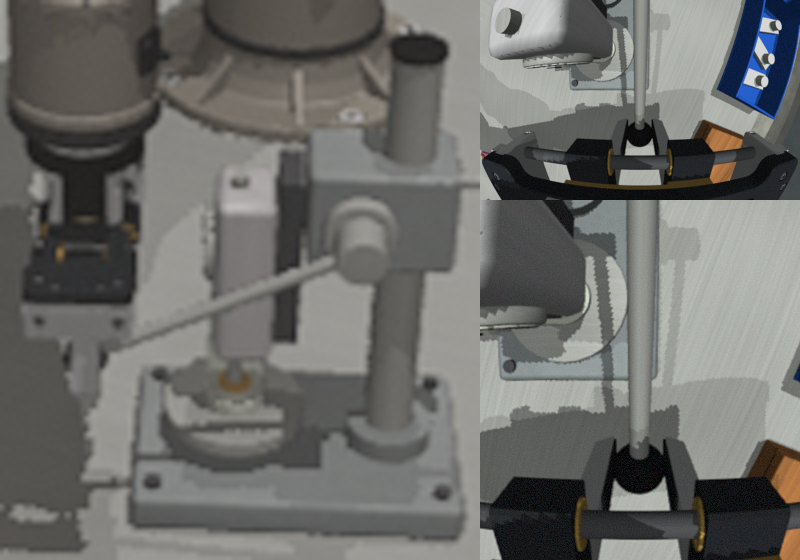

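The lever is down with the ball in the pads, at wrist pixel (320,268), and the plunger is on the insert. The dial faces away from all the cameras. I'll cross-check the load by the carriage's drop (template match on the gauge top), the ball's pixel and the wrist force.

```bash
python3 - <<'E'
from h import *
a=cv2.imread("pics/scene5.png");
def drop(b,x0,y0,x1,y1):
    T=a[y0:y1,x0:x1];r=cv2.matchTemplate(b[y0-3:y1+30,x0-5:x1+6],T,cv2.TM_CCOEFF_NORMED);_,m,_,(x,y)=cv2.minMaxLoc(r)
    c=r[y-1:y+2,x];s=(c[0]-c[2])/(2*(c[0]-2*c[1]+c[2])) if len(c)==3 else 0
    return x-5,y-3+s,m
for n in("s6","s7"):
    b=cv2.imread(f"pics/{n}.png")
    print(n,drop(b,350,196,372,214),drop(b,350,240,372,252))
P=S(.01,0,.29);print("pred px shift",[(proj("scene",P-[0,0,d])-proj("scene",P)).round(2).tolist() for d in(.0295,.032,.034,.036)])
o=manip.get_obs();print("ball wrist pred",wproj(o["ee_pos"]+np.array([0,0,.019]),o),"theta",theta(),"F",o["wrist_force"].round(1))
print("wproj z+-4mm",wproj(o["ee_pos"]+np.array([0,0,.023]),o),wproj(o["ee_pos"]+np.array([0,0,.015]),o))
w=cv2.imread("pics/w7.png");k=(w.max(2)<28).astype(np.uint8);k[:240]=0;k[300:]=0;k[:,:302]=0;k[:,338:]=0
for y in range(244,300,4):
    xs=np.where(k[y])[0];print(y,(xs.min(),xs.max(),len(xs)) if len(xs) else None)
E
```

```text
s6 (0, np.float32(9.245635), 0.8420118093490601) (0, np.float32(8.739763), 0.7684749960899353)
s7 (0, np.float32(10.6347885), 0.8282989859580994) (0, np.float32(9.806512), 0.7554628252983093)
pred px shift [[-0.35, 9.56], [-0.38, 10.36], [-0.4, 11.0], [-0.42, 11.63]]
ball wrist pred [318.39716979 263.42650679] theta 0.9352024330054012 F [-11.7  -8.    4.3]
wproj z+-4mm [318.35374561 266.43696943] [318.43885159 260.53734366]
244 (np.int64(308), np.int64(308), 1)
248 (np.int64(303), np.int64(334), 12)
252 (np.int64(302), np.int64(337), 16)
256 (np.int64(302), np.int64(337), 18)
260 (np.int64(302), np.int64(337), 33)
264 (np.int64(302), np.int64(337), 36)
268 (np.int64(302), np.int64(337), 36)
272 (np.int64(302), np.int64(337), 35)
276 (np.int64(302), np.int64(337), 36)
280 (np.int64(302), np.int64(337), 36)
284 (np.int64(302), np.int64(337), 36)
288 (np.int64(305), np.int64(332), 27)
292 (np.int64(314), np.int64(322), 9)
296 None
```

The carriage drop (10.63 px ≈ 32.9 mm) and the ball's pixel (centre ~267, so it sits ~4 mm higher in the pads) both put the load near 10.3 N instead of 11.7 N. I'll go down another 0.025 rad, which gives about 11.7 N (13 N at worst).

```bash
python3 - <<'E'
from h import *
manip.move_l(B(.96),Q(YS+np.pi),rate=.03);manip.wait(.6)
F=[]
for i in range(6): F.append(manip.get_obs()["wrist_force"]);manip.wait(.05)
print("F",np.mean(F,0).round(2),"theta",theta());st()
a=cv2.imread("pics/scene5.png")
b=np.mean([manip.get_image("scene")[:,:,::-1] for _ in range(4)],0).astype(np.uint8);cv2.imwrite("pics/s8.png",b)
T=a[196:214,350:372];r=cv2.matchTemplate(b[193:244,345:378],T,cv2.TM_CCOEFF_NORMED);_,m,_,(x,y)=cv2.minMaxLoc(r);c=r[y-1:y+2,x]
print("drop px",x-5,y-3+(c[0]-c[2])/(2*(c[0]-2*c[1]+c[2])),m)
hs=cv2.cvtColor(b,cv2.COLOR_BGR2HSV);br=((hs[...,0]>8)&(hs[...,0]<35)&(hs[...,1]>90))[255:275,348:370];yy,xx=np.where(br);print("brass",xx.mean()+348,yy.mean()+255,len(xx))
E
```

```text
F [-11.08  -7.11   5.12] theta 0.9600214917483938
t 26.23 p [0.6539 0.0872 0.1148] F [-10.4  -6.7   5.4] gap 0.029 q [ 0.15  0.54 -0.52  1.69  0.31  1.   -0.12]
drop px 0 10.92227 0.8394687175750732
brass 358.0 265.8125 16
```

The drop of 10.92 px means ≈33.8 mm of carriage travel, or about 11.6 N. The wrist force agrees at about 5 N on the ball. Handing in.

```bash
python3 - <<'E'
from h import *
manip.job_done();st()
E
```

```text
the job is handed in; nothing more can be done
the job is handed in; nothing more can be done
```

I laid the brass-insert bracket on the anvil, let go of it, and pulled the lever down to about 12 N. I handed the job in at about 26.5 s with the robot still pinching the lever ball. I could not read the dial itself because it faces away from the cameras, so the load comes from other measurements.

**Placing:** The bracket touched down with the fingertips at z = 0.0623 m, where 0.063 was expected. In the scene view the insert lay within about 1 mm of the plunger axis before release, and it had moved less than 1 px once the gripper had let go.

**Load:**

| Check | Reading | Load it implies |
|---|---|---|
| Carriage drop in the scene view | about 33.8 mm | about 11.6 N |
| Vertical force at the lever ball | about 5 N | about 12 N (5–6 N expected) |
| Lever angle from the tool position | 0.96 rad | about 13 N |

**Where the checks disagreed:**
- **Lever angle:** it read slightly high. The ball sits about 4 mm higher in the pads than assumed, and I went by the carriage drop. All the estimates are within 9–15 N.
- **Sideways force:** the pinch was about 2 mm off centre, which left a steady sideways force of about 13 N on the wrist. That is well below the limits.

I viewed 12 pictures, two over the budget of 10.

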